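# Open the label printer for a new roll

## Task

The label printer on the counter has run out. With a fingertip press its magenta release tab right down so that the lid springs up, take the finger off the tab, then push the lid up and back from under its front lip until it stands fully open against its stop. Work gently and only by touch: do not pinch the lid between the fingers, and leave the label rolls, pens and everything else on the counter where they are.

Things in the scene. Friction and masses are not known exactly. Their poses are not given: they have to be found in the camera images.
- printer: Desktop label printer, blush-pink case 200 (x) by 170 (y) by 118 mm high, on rubber feet; does not slide. Origin: centre of its underside; front faces its own -x, y to its left, z up. White lid over own y -27 to 74 mm; right of it a housing 55 mm wide, top at 118 mm, with the magenta release tab. In front of the lid a label deck 42 mm deep, top at 99 mm, so the lid's lip overhangs it.
- tab_pad (a point): Centre of the top face of the magenta release tab (36 mm along x by 24 mm wide, slanting up towards the front at rest). At rest it lies about 127 mm above the counter at x -37, y -57 mm of the printer's frame; the nearest lid edge is 30 mm to its left. Moves with the tab.
- tab (a joint): Release tab, rad: 0 at rest, 0.2 fully down (the pad's centre then lies 5 mm lower, level, 4 mm proud of the housing). It is a sprung rocker: about 2 N starts it, 5 to 7 N holds it fully down, and it comes back up by itself. From about 0.13 rad on the lid is free and springs up.
- lid (a joint): Lid angle, rad: 0 shut and latched; freed by the tab it springs up by itself to about 0.37 and rests there on a kick-up pin; 1.9 fully open against its stop. Smooth hinge: in between, the lid sinks back to 0.37 if let go; past upright (1.6) its own weight lays it slowly back on the stop. About 1 N at the lip moves it.
- lid_lip (a point): Middle of the lower front edge of the lid's finger lip, which is 101 mm long across the lid. 136 mm from the hinge line; 114 mm above the counter when shut, about 161 mm when sprung up, about 245 mm when fully open. Moves with the lid.
- printer_hinge (a point): Middle of the lid's hinge line, which runs along the printer's y: at x 75, y 23.5, z 116 mm of the printer's frame. The lip swings up and back (+x of the printer) about it.
- lid_shell: White outer cover of the lid, 124 by 101 mm, 6 mm thick. Origin on the hinge line, turns with the lid.
- lid_liner: Dark grey inner side of the lid, 132 by 101 by 6 mm, under the white cover and 6 mm longer at the front, where it forms the finger lip; carries a black rubber roller 12 mm thick, whose axis runs 20 mm behind the lip's edge. Origin on the hinge line, turns with the lid.
- roll_near: New white label roll standing on end to the right of the printer, 66 mm diameter, 80 mm high. Origin: centre of its underside. Leave it alone.
- roll_spare: Second white label roll standing on end, 66 mm diameter, 80 mm high. Origin: centre of its underside. Leave it alone.
- marker: Yellow highlighter 115 by 19 by 14 mm lying in front of the printer. Origin: centre of its underside. Leave it alone.
- heart_pen: Pink pen 150 mm long, 9 mm thick, with a magenta heart at its end, lying left of the printer. Origin: middle of its underside. Leave it alone.
- stapler: Pink and charcoal stapler 132 by 36 by 49 mm. Origin: centre of its underside. Leave it alone.
- candle_tin: Round golden candle tin, 70 mm diameter, 58 mm high. Origin: centre of its underside. Leave it alone.
- gift_box: Small pink gift box with white ribbon, 88 by 70 mm, 44 mm high, bow to 52 mm. Origin: centre of its underside. Leave it alone.

How it is judged:
On the way, in this order (a step that is already met when the one before it is completed fails the run):
1. the release tab is pressed down by a finger (value of joint tab above 0.15 rad and contact force between the fingers and printer above 0.5 N), for 0.02 s.
2. the lid has sprung up and the tab has been let go (value of joint lid above 0.3 rad and value of joint tab below 0.04 rad), for 0.1 s.
3. the lid is pushed back to its stop (value of joint lid above 1.8 rad), for 0.1 s.
At the end, for the whole second after the job is handed in: The lid rests fully open (over 1.8 of its 1.9 rad, still), the release tab is back up (under 0.04 rad), and everything else stands within 25 mm of where it was (value of joint lid above 1.8 rad and velocity of joint lid below 0.1 rad/s and value of joint tab below 0.04 rad); the robot touches nothing.
It fails at once if the lid is pinched between the fingers (cover and inner side gripped at once, over 1 N each) (contact force between the fingers and lid_shell above 1 N and contact force between the fingers and lid_liner above 1 N).
It fails at once if the fingers shove or force the printer with over 40 N (contact force between the fingers and printer above 40 N).
It fails at once if a roll, pen or other thing on the counter is picked up or moved by more than 25 mm (distance of any of roll_near, roll_spare, marker, heart_pen, stapler, candle_tin, gift_box from where it was at the start of the episode above 0.025 m).
It also fails if it takes over 48 s, if anything falls off the work surface, if the arm or the gripper's body presses on something with over 40 N, if the wrist force passes 120 N, or if a joint passes its speed limit or range.

## Robot

A 6-joint arm with a two-finger parallel gripper is mounted at the origin on the work surface. World frame = base frame: x ahead of the robot, y to its left, z up, the work surface at z = 0. Lengths are in m, angles in rad, forces in N, time in s.
With the tool pointing down it reaches from about 0.25 to 0.775 m from the base axis. Payload 4 kg.
Tool frame: the origin (TCP) lies at the very end of the fingers, on their centre line; the grasp point (between the pads) lies 19 mm behind it; z points along the fingers, y is the line along which they close (so a half turn about z gives the same grasp; the last joint's range is limited). The gripper opens to 94 mm and grips with 3 to 60 N. Pads are 16 mm wide; open, the fingers measure 119 mm over their backs; the gripper's body (75 mm by 177 mm) begins 78 mm behind the grasp point.
Start: joints at [-1.254, 0.087, 1.371, -0, 1.684, -0.103], TCP at [0.224, -0.502, 0.206] pointing down, gripper open.
Joint ranges: [-3.1, 3.1], [-0.76, 2.03], [0.27, 2.55], [-1.08, 4.22], [0.17, 2.65], [-2.57, 2.57]. Speed limits (rad/s): [2.79, 2.79, 3.14, 3.14, 3.14, 3.14].

## Interface

Orientations are given as [roll, pitch, yaw] about the fixed x, y, z axes, in that order (R = Rz(yaw) Ry(pitch) Rx(roll)).
In Python, from bench import robot gives the robot as it stands. The module is installed in compiled form; this text tells all that it offers.
- The arm moves only by the tool move_arm, never from a script. Its argument "deltas" is one flat list of numbers, 7 for each row, row after row: the turn, a rotation vector about the tool's x, y, z in rad, then the shift along the tool's x, y, z in cm, then the closure, from -1 (fully open) to 1 (shut). A call has 1 to 8 rows; each row is the pose to reach, as a shift and turn from the pose commanded when the call began, along the tool's axes at that moment; what a row does not reach only later rows make up. A row lasts 1/10 s, in which the tool goes at most 50 mm and 8.59 degrees, less where a joint would pass 70% of its speed; a pose out of reach is approached as far as the arm can. A call with a gripper value outside its range is refused whole. The fingers move at their own pace and stop on an object; the grip force is fixed at half the most. Time passes only in rows, so rows that repeat a pose let the fingers close. It gives the time, the measured TCP pose, the force, the opening and the grip force at its end, in the units of the state.
- robot.get_obs(): the state, without advancing time (a new reading comes with each control period).
- robot.snapshot(name): name is "scene" or "side" or "wrist"; returns a dict with "image" (480x640x3 uint8, red, green, blue), "depth" (480x640 float32, m along the optical axis (not along the pixel's ray), 0 where there is no reading), "fov_y" (degrees; the focal length in pixels is half the picture's height over the tangent of half this angle, whatever the lens; pixels are square), "cx", "cy" (the principal point, pixels), "origin" and "orientation" of the camera in the world; the wrist camera has in their place "T_tool_cam" (4x4, takes a point from camera to tool coordinates, whose origin is the TCP and whose axes are the flange's). Camera axes: x right, y up, looking along -z (the intrinsics and any distortion apply to the point x, -y, -z); pixel columns grow to the right and rows downward; lengths in m; the calibration is good to about 2 mm. A picture is of the moment at which its call begins: read the wrist's pose just before it.
- robot.close_job(): hands the job in; it is judged then, once.
The state is a dict: "time": time; "joint_positions": joint angles; "qvel": joint speeds; "joint_torque": joint torques, N m; "tool_pos": TCP position; "ee_rot": TCP orientation; "wrist_force": force on the tool from outside, world axes, zero at the start; "wrist_torque": the same for the moment, N m; "width": finger opening in m; "finger_force": force on a finger pad.
Only numpy, scipy, OpenCV 4.12 (cv2) and the standard library are available. Lean on these libraries where they do the work, as an engineer would, in place of code of your own. Each camera call takes 0.05 s, during which the arm holds its last target. There are 200 camera calls.

## Working session

There is one attempt and no reset: what is moved stays moved. The work goes in short steps, Python scripts to look and compute and a tool call to move; the robot and the scene stay as the last step left them, time stands still between calls to the robot, and variables do not carry over. Pictures are saved under pics/ and viewed, at most 10 in all, crops included, and the job is handed in when it is done.

Besides the shell and the picture viewer there is one more tool, called after "Emit:" as name(argument=value, ...), one argument or row to a line, values as JSON. move_arm: Moves the arm, as the interface text tells. Its arguments: {"type":"object","properties":{"deltas":{"type":"array","items":{"type":"number"}}},"required":["deltas"]}

```bash
mkdir -p pics
cat > h.py <<'E'
import numpy as np, cv2, pickle
from scipy.spatial.transform import Rotation as R
from bench import robot
def snap(n,f):
    s=robot.snapshot(n); cv2.imwrite(f'pics/{f}.png',s['image'][:,:,::-1]); pickle.dump(s,open(f'{f}.pkl','wb')); return s
def cloud(s):
    d=s['depth'];f=240/np.tan(np.radians(s['fov_y'])/2)
    v,u=np.mgrid[:480,:640]
    p=np.stack([(u-s['cx'])/f*d,-(v-s['cy'])/f*d,-d],-1)
    o=np.array(s['orientation'])
    M=o if o.shape==(3,3) else R.from_euler('xyz',o).as_matrix() if o.size==3 else None
    return p@M.T+np.array(s['origin'])
E
python3 - <<'E'
from h import *
for n in('scene','side'):
    s=snap(n,n); print({k:v for k,v in s.items() if k not in('image','depth')})
print(robot.get_obs())
E
```

```text
{'fov_y': 46.89373908420512, 'cx': 311.0109867779669, 'cy': 246.77021659187946, 'origin': array([ 1.28481166, -0.15042418,  1.05796515]), 'orientation': array([0.69154405, 0.01913923, 1.3492934 ])}
{'fov_y': 53.79962492634069, 'cx': 323.6260207512968, 'cy': 241.03576090794593, 'origin': array([0.13029481, 0.73214821, 0.83141107]), 'orientation': array([ 0.84746235,  0.01593005, -2.65924986])}
{'time': 0.1, 'joint_positions': array([-1.25411907e+00,  8.78966198e-02,  1.37207247e+00, -2.88602839e-05,
        1.68358923e+00, -1.03069684e-01]), 'qvel': array([ 0.00163758, -0.00158219, -0.00156931,  0.00121385, -0.00108204,
       -0.00068383]), 'joint_torque': array([ 2.62142079e-03, -3.41249549e+01, -3.03302693e+01,  7.20576639e-02,
        3.03692627e-02, -9.63174057e-05]), 'tool_pos': array([ 0.22399214, -0.5017947 ,  0.20442828]), 'ee_rot': array([-3.13963447e+00, -1.73711144e-04,  4.19743552e-01]), 'wrist_force': array([ 0.49047104, -0.45842683, -0.00760414]), 'wrist_torque': array([ 0.02660534,  0.00521402, -0.01348711]), 'finger_force': 0.0, 'width': 0.09397340731239485}
```

View pics/scene.png

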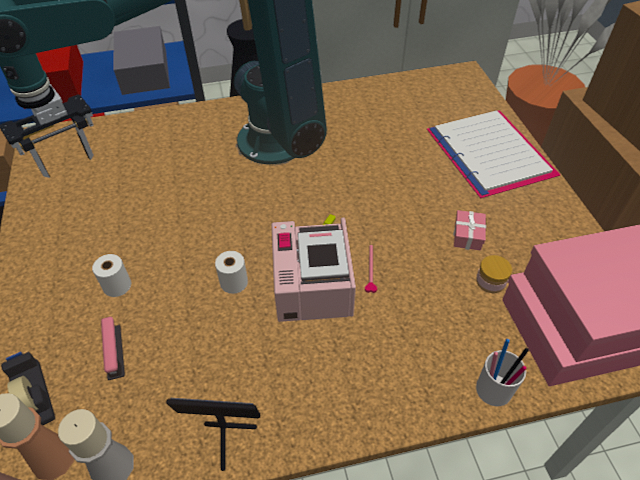

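View pics/side.png

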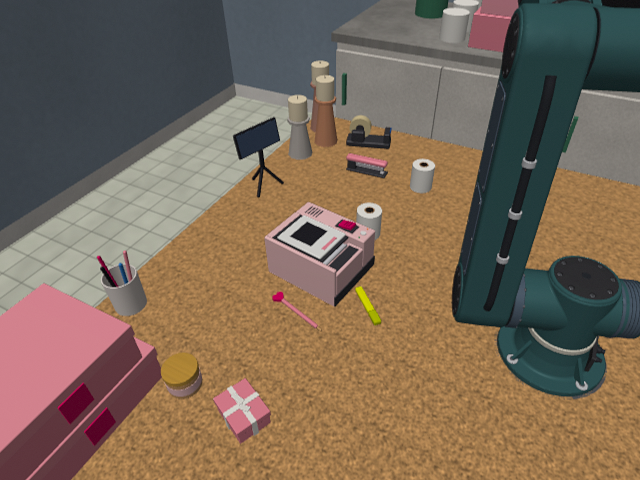

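The scene shows the printer around (313,270), with its front toward the robot, the tab at (285,241) and the lid at (323,255). roll_near is at (231,272). In the side view the tab is at (347,226).

Run:
```python
from h import *
for n,box in(('scene',(215,325,265,360)),('side',(195,300,260,385))):
    s=pickle.load(open(n+'.pkl','rb'));P=cloud(s);im=s['image'].astype(int)
    r0,r1,c0,c1=box;Q=P[r0:r1,c0:c1].reshape(-1,3);C=im[r0:r1,c0:c1].reshape(-1,3)
    ok=(Q[:,2]>.08)&(Q[:,2]<.14)
    ok&=(abs(Q[:,:2]-np.median(Q[ok,:2],0))<.14).all(1)
    rect=cv2.minAreaRect(Q[ok,:2].astype(np.float32));print(n,rect)
    print('corners',cv2.boxPoints(rect).round(3).tolist())
    m=(C[:,0]>150)&(C[:,1]<60)&(C[:,2]>60)&ok
    print('tab',m.sum(),np.median(Q[m],0),Q[m].min(0),Q[m].max(0))
    hh=(abs(Q[:,2]-.118)<.004)&ok
    print('z hist',np.histogram(Q[ok,2],12))
P=cloud(pickle.load(open('scene.pkl','rb')))
for u,v in((231,262),(330,219),(371,265),(200,350)):print(u,v,P[v,u].round(3))
```

```text
scene ((0.5383769273757935, 0.0005168169736862183), (0.1701837182044983, 0.20704135298728943), 81.6034164428711)
corners [[0.42399999499320984, -0.0689999982714653], [0.628000020980835, -0.0989999994635582], [0.652999997138977, 0.07000000029802322], [0.4480000138282776, 0.10000000149011612]]
tab 119 [ 0.4963853  -0.0511241   0.12580206] [ 0.47660494 -0.06532518  0.11566339] [ 0.51130235 -0.03943921  0.13341391]
z hist (array([  94,  115,  106,  214,  279,  102,  117,  773, 1779, 1075, 1242,
         33]), array([0.08003468, 0.08464795, 0.08926123, 0.0938745 , 0.09848777,
       0.10310105, 0.10771432, 0.11232759, 0.11694086, 0.12155414,
       0.12616741, 0.13078068, 0.13539396]))
side ((0.536221981048584, 0.0010398700833320618), (0.17614443600177765, 0.20196905732154846), 81.9521255493164)
corners [[0.42399999499320984, -0.07199999690055847], [0.6240000128746033, -0.10000000149011612], [0.6489999890327454, 0.07400000095367432], [0.4490000009536743, 0.10199999809265137]]
tab 75 [ 0.49216597 -0.04980257  0.12466349] [ 0.47398448 -0.06641633  0.11828766] [ 0.50883473 -0.03809954  0.12902143]
z hist (array([ 134,  141,  141,  378,  467,  156,  126,  189, 1286,  532, 1189,
        476]), array([0.08009375, 0.08417954, 0.08826533, 0.09235112, 0.09643691,
       0.1005227 , 0.10460849, 0.10869428, 0.11278007, 0.11686586,
       0.12095165, 0.12503744, 0.12912323]))
231 262 [ 0.493 -0.176  0.082]
330 219 [0.357 0.088 0.012]
371 265 [0.522 0.148 0.009]
200 350 [ 0.651 -0.275 -0.002]
```

```bash
cat >> h.py <<'E'
YAW=-0.143; C=np.array([.537,.001])
def w(x,y,z):  # printer mm -> world m
    c,s=np.cos(YAW),np.sin(YAW); x,y,z=x/1e3,y/1e3,z/1e3
    return np.array([C[0]+c*x-s*y,C[1]+s*x+c*y,z])
def rot(tilt): # tool down, x along printer x, tilted so that z leans to printer +x
    return R.from_euler('xyz',[np.pi,0,YAW])*R.from_rotvec([0,tilt,0])
def delta(p,tilt,p0=None,t0=None):
    o=robot.get_obs()
    p0=o['tool_pos'] if p0 is None else p0
    R0=R.from_euler('xyz',o['ee_rot']) if t0 is None else rot(t0)
    return (R0.inv()*rot(tilt)).as_rotvec().round(3),(R0.inv().apply(np.asarray(p)-p0)*100).round(2)
E
python3 - <<'E'
from h import *
p=w(-41,-57,160);print(p,*delta(p,0))
E
```

```text
[ 0.48829524 -0.04957516  0.16      ] [-0.002  0.     0.563] [ 42.56 -30.52   4.51]
```

Emit:
move_arm(
  deltas=[0, 0, 0.56, 42.5, -30.5, 1, 1, 0, 0, 0.56, 42.5, -30.5, 1, 1, 0, 0, 0.56, 42.5, -30.5, 1, 1, 0, 0, 0.56, 42.5, -30.5, 1, 1, 0, 0, 0.56, 42.5, -30.5, 1, 1, 0, 0, 0.56, 42.5, -30.5, 1, 1, 0, 0, 0.56, 42.5, -30.5, 1, 1, 0, 0, 0.56, 42.5, -30.5, 1, 1],
)

```text
time: 0.9
tool_pos: [0.4223, -0.1619, 0.1977]
ee_rot: [3.142, 0.0, -0.14]
wrist_force: [0.0, -0.4, 0.3]
width: 0.0333
finger_force: 0.0
```

Run:
```python
from h import *
o=robot.get_obs();print(o['time'],o['tool_pos'],o['ee_rot'],o['width'],o['wrist_force'])
p=w(-41,-57,160);print(p,*delta(p,0))
```

```text
0.9 [ 0.42226628 -0.16191218  0.1976565 ] [ 3.14154953e+00  1.35872694e-04 -1.40480887e-01] 0.03330013616765493 [ 0.02513544 -0.36551554  0.2567122 ]
[ 0.48829524 -0.04957516  0.16      ] [0.    0.    0.003] [  4.97 -12.05   3.76]
```

Emit:
move_arm(
  deltas=[0, 0, 0, 5, -12, 2, 1, 0, 0, 0, 5, -12, 3.7, 1, 0, 0, 0, 5, -12, 3.7, 1, 0, 0, 0, 5, -12, 3.7, 1, 0, 0, 0, 5, -12, 3.7, 1, 0, 0, 0, 5, -12, 3.7, 1],
)

```text
time: 1.5
tool_pos: [0.488, -0.053, 0.1613]
ee_rot: [3.141, -0.0, -0.141]
wrist_force: [0.4, -0.5, 0.2]
width: 0.0006
finger_force: 0.0
```

Run:
```python
from h import *
o=robot.get_obs();print(o['time'],o['tool_pos'],o['ee_rot'],o['width'],o['wrist_force'])
p=w(-41,-57,132);print(p,*delta(p,0))
s=snap('scene','s2');cv2.imwrite('pics/s2c.png',cv2.resize(s['image'][130:330,210:410,::-1],(600,600),interpolation=cv2.INTER_CUBIC))
```

```text
1.5 [ 0.48797682 -0.05296701  0.16134572] [ 3.14092711e+00 -3.19120240e-04 -1.41228242e-01] 0.0006337423848066171 [ 0.42342421 -0.53705825  0.23446122]
[ 0.48829524 -0.04957516  0.132     ] [ 0.001 -0.     0.002] [-0.02 -0.34  2.93]
```

View pics/s2c.png

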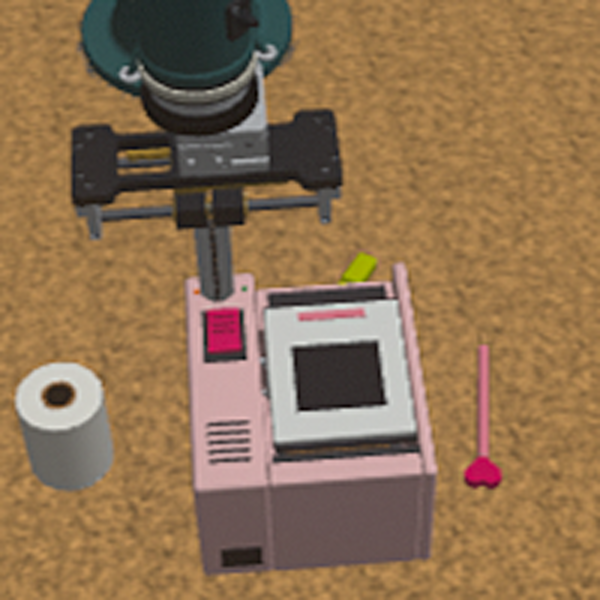

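The closed fingertip (crop 217,295) hangs about 30 mm above the tab (crop 225,330), in line with it across the printer. I press down in small steps.

Emit:
move_arm(
  deltas=[0, 0, 0, 0, -0.2, 1.5, 1, 0, 0, 0, 0, -0.2, 2.7, 1, 0, 0, 0, 0, -0.2, 3.1, 1, 0, 0, 0, 0, -0.2, 3.4, 1, 0, 0, 0, 0, -0.2, 3.4, 1],
)

```text
time: 2.05
tool_pos: [0.4884, -0.0506, 0.1271]
ee_rot: [3.141, -0.0, -0.141]
wrist_force: [0.3, -0.3, -0.3]
width: 0.0004
finger_force: 0.1
```

Emit:
move_arm(
  deltas=[0, 0, 0, 0, 0, 0.2, 1, 0, 0, 0, 0, 0, 0.4, 1, 0, 0, 0, 0, 0, 0.4, 1],
)

```text
time: 2.35
tool_pos: [0.4883, -0.0502, 0.1233]
ee_rot: [3.141, 0.0, -0.14]
wrist_force: [-2.1, -0.5, 3.3]
width: 0.0005
finger_force: 1.9
```

Emit:
move_arm(
  deltas=[0, 0, 0, 0, 0, 0.15, 1, 0, 0, 0, 0, 0, 0.25, 1, 0, 0, 0, 0, 0, 0.25, 1, 0, 0, 0, 0, 0, 0.25, 1],
)

```text
time: 2.75
tool_pos: [0.4882, -0.0502, 0.1221]
ee_rot: [3.141, -0.0, -0.14]
wrist_force: [-6.0, -0.2, 8.6]
width: 0.0005
finger_force: 4.7
```

Emit:
move_arm(
  deltas=[0, 0, 0, 0, 0, 0.1, 1, 0, 0, 0, 0, 0, 0.1, 1],
)

```text
time: 2.95
tool_pos: [0.4882, -0.0502, 0.122]
ee_rot: [3.141, -0.001, -0.14]
wrist_force: [-7.1, 0.5, 13.4]
width: 0.0011
finger_force: 6.5
```

Run:
```python
from h import *
s=snap('side','s3');cv2.imwrite('pics/s3c.png',cv2.resize(s['image'][150:310,240:400,::-1],(600,600),interpolation=cv2.INTER_CUBIC))
```

```text
(no output)
```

View pics/s3c.png

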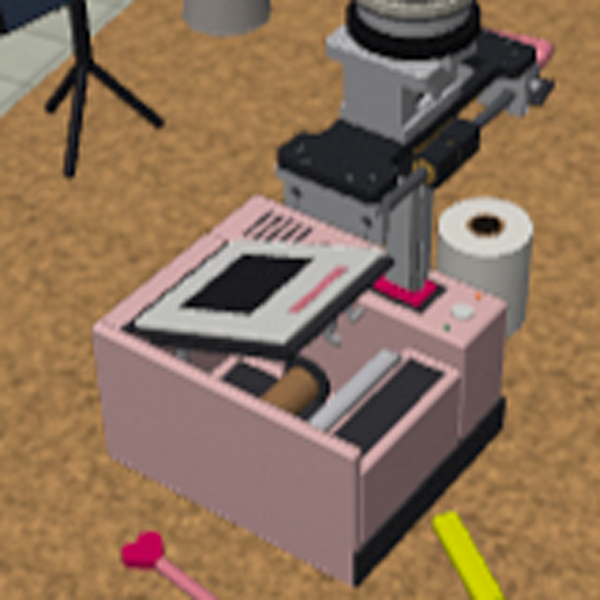

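Lid has sprung up: its lip runs from crop (290,350) to (385,260), with the deck clear below it. Next I release the tab and plan the path under the lip.

Emit:
move_arm(
  deltas=[0, 0, 0, 0, 0, -2, 1, 0, 0, 0, 0, 0, -5, 1, 0, 0, 0, -2, 0, -7, 1, 0, 0, 0, -6, 0, -7, 1, 0, 0, 0, -9, -3, -7, 1, 0, 0, 0, -9, -8, -7, 1, 0, 0, 0, -9, -8, -7, 1],
)

```text
time: 3.7
tool_pos: [0.4104, 0.0467, 0.1894]
ee_rot: [-3.138, -0.002, -0.132]
wrist_force: [0.1, -0.1, 0.4]
width: 0.0006
finger_force: 0.0
```

```bash
cat > plan.py <<'E'
from h import *
def tz(t): return np.array([np.sin(t),-np.cos(t)]),np.array([np.cos(t),np.sin(t)])
def tcp(th,d=25,gap=0):
    t=.9*np.clip((1.4-th)/1.03,0,1); z,x=tz(t)
    L=np.array([75-136*np.cos(th-.015),116+136*np.sin(th-.015)])
    q=L+d*z-(8+gap)*x
    return w(q[0],23.5,q[1]),t
E
python3 - <<'E'
from plan import *
o=robot.get_obs();print(o['tool_pos'],o['ee_rot'],o['wrist_force'])
s=snap('scene','s4');P=cloud(s)
# lid angle: fit plane to white-cover points
m=(s['image'].min(2)>150); Q=P-[*C,0]; c,sn=np.cos(YAW),np.sin(YAW)
X=Q[...,0]*c+Q[...,1]*sn; Y=-Q[...,0]*sn+Q[...,1]*c
m&=(X>-.06)&(X<.08)&(Y>-.02)&(Y<.07)&(P[...,2]>.11)&(P[...,2]<.2)
a=np.polyfit(X[m],P[...,2][m],1);print('lid slope angle',-np.arctan(a[0]),m.sum(), 'z at x=-52mm',np.polyval(a,-.052))
A=tcp(.37,-20,14);B=tcp(.37,25,14)
print(A,delta(*A)); print(B,delta(*B,*A))
E
```

```text
[0.41039134 0.04672718 0.18944606] [-3.13813481e+00 -1.87567830e-03 -1.31796324e-01] [ 0.06439291 -0.14606135  0.39944488]
lid slope angle 0.36320925910524127 1419 z at x=-52mm 0.1756564802337299
(array([0.45932275, 0.03592653, 0.1584713 ]), np.float64(0.8999999999999998)) (array([-0.005,  0.899,  0.008]), array([4.93, 0.18, 3.09]))
(array([0.49421266, 0.03090298, 0.13049885]), np.float64(0.8999999999999998)) (array([0., 0., 0.]), array([ 0. , -0. ,  4.5]))
```

Emit:
move_arm(
  deltas=[0, 0.15, 0, 0, 0.2, 0, 1, 0, 0.3, 0, 0, 0.2, 1, 1, 0, 0.45, 0, 0.5, 0.2, 2, 1, 0, 0.6, 0, 1, 0.2, 3, 1, 0, 0.75, 0, 3, 0.2, 3.1, 1, 0, 0.9, 0, 4.9, 0.2, 3.1, 1, 0, 0.9, 0, 4.9, 0.2, 3.1, 1, 0, 0.9, 0, 4.9, 0.2, 3.1, 1],
)

```text
time: 4.55
tool_pos: [0.4583, 0.0321, 0.1578]
ee_rot: [3.14, -0.897, -0.14]
wrist_force: [-0.1, 0.2, 1.0]
width: 0.0004
finger_force: 0.0
```

Run:
```python
from plan import *
o=robot.get_obs();print(o['tool_pos'],o['ee_rot'],o['wrist_force'])
B=tcp(.37,25,14);print(delta(*B))
s=snap('side','s5');cv2.imwrite('pics/s5c.png',cv2.resize(s['image'][130:310,240:420,::-1],(600,600),interpolation=cv2.INTER_CUBIC))
```

```text
[0.45834088 0.0321454  0.15783489] [ 3.14018491 -0.89671899 -0.14035254] [-0.10240676  0.21212455  0.96404041]
(array([-0.001,  0.003,  0.002]), array([ 0.09, -0.39,  4.49]))
```

View pics/s5c.png

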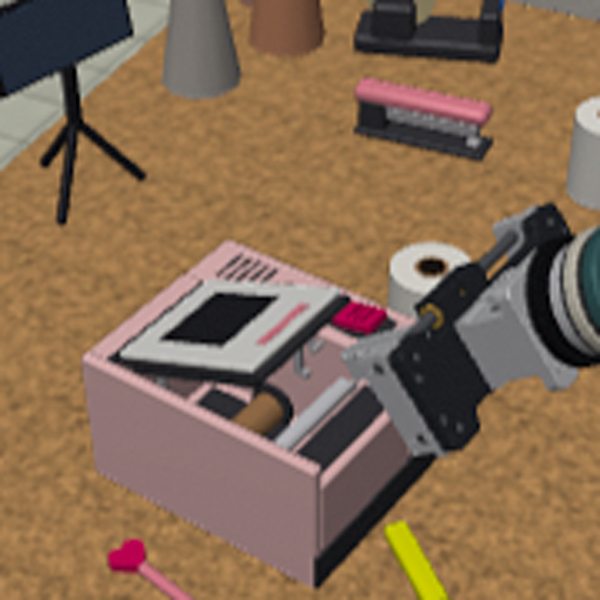

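The tab is up again (crop 360,318). The fingertip (crop 350,352) is in front of and below the lip. Sliding under it.

Emit:
move_arm(
  deltas=[0, 0, 0, 0, -0.2, 1.2, 1, 0, 0, 0, 0, -0.4, 2.4, 1, 0, 0, 0, 0, -0.4, 3.5, 1, 0, 0, 0, 0, -0.4, 4.5, 1, 0, 0, 0, 0, -0.4, 4.5, 1],
)

```text
time: 5.1
tool_pos: [0.4964, 0.0311, 0.1334]
ee_rot: [-3.141, -0.902, -0.142]
wrist_force: [-0.9, 0.1, -0.7]
width: 0.0005
finger_force: 0.0
```

Run:
```python
from plan import *
o=robot.get_obs();print(o['tool_pos'],o['ee_rot'],o['wrist_force'])
B=tcp(.37,25,14);print(delta(*B))
def rows(lst,base):
    for th in lst:
        r,p=delta(*tcp(th),*base); print(round(th,2),r[1],p)
print('1');rows([.37,.45,.53,.61,.69,.77,.85,.93],B)
print('2');rows([1.01,1.09,1.17,1.25,1.33,1.41,1.49,1.57],tcp(.93))
print('3');rows([1.63,1.69,1.75,1.8,1.85],tcp(1.57))
```

```text
[0.49636907 0.03112858 0.13341646] [-3.14128284 -0.90150643 -0.1422378 ] [-0.94847898  0.08800406 -0.72187696]
(array([-0.001, -0.002,  0.   ]), array([-0.36,  0.05,  0.02]))
1
0.37 0.0 [ 1.4  0.  -0. ]
0.45 -0.07 [ 2.27  0.   -0.36]
0.53 -0.14 [ 3.17  0.   -0.64]
0.61 -0.21 [ 4.09  0.   -0.85]
0.69 -0.28 [ 5.02  0.   -0.99]
0.77 -0.35 [ 5.96  0.   -1.05]
0.85 -0.419 [ 6.9   0.   -1.03]
0.93 -0.489 [ 7.83  0.   -0.94]
2
1.01 -0.07 [ 0.89  0.   -0.28]
1.09 -0.14 [ 1.8   0.   -0.49]
1.17 -0.21 [ 2.73  0.   -0.63]
1.25 -0.28 [ 3.66  0.   -0.69]
1.33 -0.35 [ 4.59  0.   -0.67]
1.41 -0.411 [ 5.53  0.   -0.56]
1.49 -0.411 [ 6.58  0.   -0.27]
1.57 -0.411 [7.6  0.   0.11]
3
1.63 0.0 [0.82 0.   0.01]
1.69 0.0 [ 1.63 -0.    0.07]
1.75 0.0 [ 2.44 -0.    0.18]
1.8 0.0 [3.11 0.   0.31]
1.85 0.0 [ 3.77 -0.    0.47]
```

Emit:
move_arm(
  deltas=[0, 0, 0, 1, 0, 0, 1, 0, -0.07, 0, 1.9, 0, -0.35, 1, 0, -0.14, 0, 2.8, 0, -0.65, 1, 0, -0.21, 0, 3.7, 0, -0.85, 1, 0, -0.28, 0, 4.6, 0, -1, 1, 0, -0.35, 0, 5.6, 0, -1.05, 1, 0, -0.42, 0, 6.5, 0, -1.05, 1, 0, -0.49, 0, 7.4, 0, -0.95, 1],
)

```text
time: 5.9
tool_pos: [0.5336, 0.0265, 0.1981]
ee_rot: [-3.141, -0.411, -0.14]
wrist_force: [-1.2, -0.6, 0.3]
width: 0.0003
finger_force: 0.4
```

Run:
```python
from plan import *
o=robot.get_obs();print(o['tool_pos'],o['ee_rot'],o['wrist_force'])
print(delta(*tcp(.93)))
s=snap('side','s6');cv2.imwrite('pics/s6c.png',cv2.resize(s['image'][130:310,240:420,::-1],(600,600),interpolation=cv2.INTER_CUBIC))
```

```text
[0.5336237  0.02654803 0.19806076] [-3.14068754 -0.41088476 -0.13974115] [-1.24644071 -0.5794097   0.30156922]
(array([-0.002, -0.   ,  0.003]), array([0.14, 0.13, 0.1 ]))
```

View pics/s6c.png

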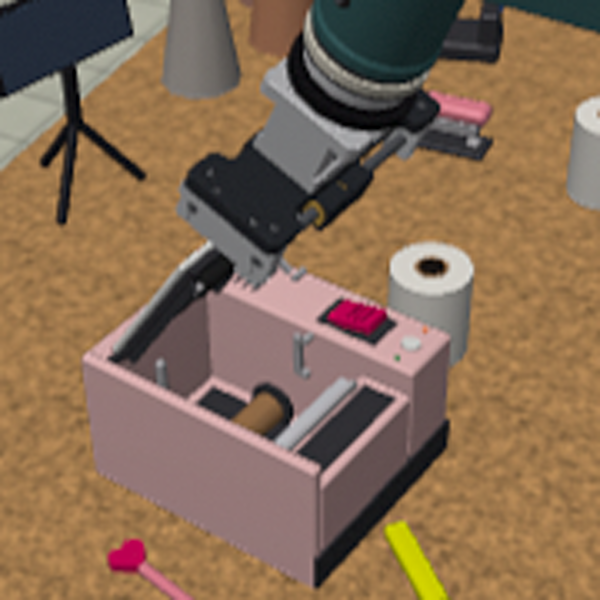

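The lid is raised by the finger to about 1 rad (edge from crop (115,355) to (225,265)), and the tip is at (255,275) on its inner side. Continuing.

Emit:
move_arm(
  deltas=[0, -0.07, 0, 1, 0, -0.25, 1, 0, -0.14, 0, 1.9, 0, -0.45, 1, 0, -0.21, 0, 2.8, 0, -0.55, 1, 0, -0.28, 0, 3.7, 0, -0.6, 1, 0, -0.35, 0, 4.7, 0, -0.6, 1, 0, -0.41, 0, 5.6, 0, -0.5, 1, 0, -0.41, 0, 6.6, 0, -0.2, 1, 0, -0.41, 0, 7.6, 0, 0.15, 1],
)

```text
time: 6.75
tool_pos: [0.6031, 0.0165, 0.2242]
ee_rot: [-3.141, -0.003, -0.14]
wrist_force: [-0.9, 0.1, -0.9]
width: 0.0003
finger_force: 0.1
```

Emit:
move_arm(
  deltas=[0, 0, 0, 0.7, 0, 0, 1, 0, 0, 0, 1.2, 0, 0.1, 1, 0, 0, 0, 1.7, 0, 0.1, 1, 0, 0, 0, 1.7, 0, 0.1, 1],
)

```text
time: 7.15
tool_pos: [0.6189, 0.0143, 0.2222]
ee_rot: [3.142, -0.0, -0.14]
wrist_force: [-0.2, -0.1, -0.5]
width: 0.0005
finger_force: 0.0
```

Run:
```python
from plan import *
o=robot.get_obs();print(o['tool_pos'],o['ee_rot'],o['wrist_force'])
print(delta(*tcp(1.69)),delta(*tcp(1.85)))
s=snap('side','s7');cv2.imwrite('pics/s7c.png',cv2.resize(s['image'][110:310,220:420,::-1],(600,600),interpolation=cv2.INTER_CUBIC))
```

```text
[0.61891775 0.0143452  0.22218776] [ 3.14153293e+00 -6.77983500e-05 -1.40100977e-01] [-0.16947853 -0.11752603 -0.4962368 ]
(array([ 0.   , -0.   ,  0.003]), array([ 0.2 ,  0.14, -0.41])) (array([ 0.   , -0.   ,  0.003]), array([ 2.33,  0.15, -0.01]))
```

View pics/s7c.png

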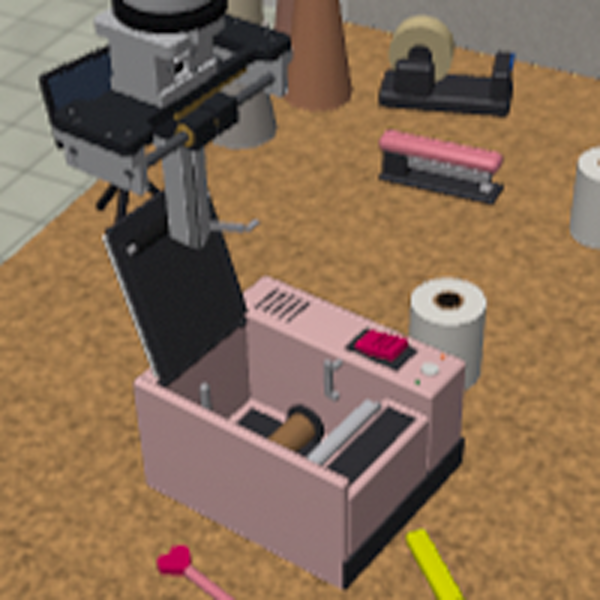

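The lid stands past upright (dark inner side from crop (160,380) up to (110,235)), with no contact force. I back off and measure the lid angle.

Emit:
move_arm(
  deltas=[0, 0, 0, -2, 0, 0, 1, 0, 0, 0, -5, 0, -1, 1, 0, 0, 0, -8, 0, -4, 1, 0, 0, 0, -10, 0, -6, 1, 0, 0, 0, -10, 0, -6, 1, 0, 0, 0, -10, 0, -6, 1, 0, 0, 0, -10, 0, -6, 1, 0, 0, 0, -10, 0, -6, 1],
)

```text
time: 8.0
tool_pos: [0.5199, 0.0282, 0.2801]
ee_rot: [3.141, 0.004, -0.14]
wrist_force: [0.3, -0.0, 0.0]
width: 0.0005
finger_force: 0.0
```

Run:
```python
from plan import *
o=robot.get_obs();print(o['time'],o['tool_pos'],o['wrist_force'])
for f in('s8','s9'):
    s=snap('side',f);P=cloud(s);Q=P-[*C,0];c,sn=np.cos(YAW),np.sin(YAW)
    X=Q[...,0]*c+Q[...,1]*sn; Y=-Q[...,0]*sn+Q[...,1]*c;Z=P[...,2]
    m=(X>.04)&(X<.17)&(Y>-.02)&(Y<.07)&(Z>.13)&(Z<.215)
    a=np.polyfit(Z[m],X[m],1);print('lid angle',np.pi/2+np.arctan(a[0]),m.sum(),np.std(X[m]-np.polyval(a,Z[m])))
cv2.imwrite('pics/s9c.png',cv2.resize(s['image'][110:310,220:420,::-1],(600,600),interpolation=cv2.INTER_CUBIC))
```

```text
8.0 [0.5198892  0.02816728 0.28006761] [ 0.32142924 -0.047374    0.03149836]
lid angle 1.8908935456052895 1063 0.003126888412030271
lid angle 1.891514995788615 1054 0.0028784067782963016
```

View pics/s9c.png

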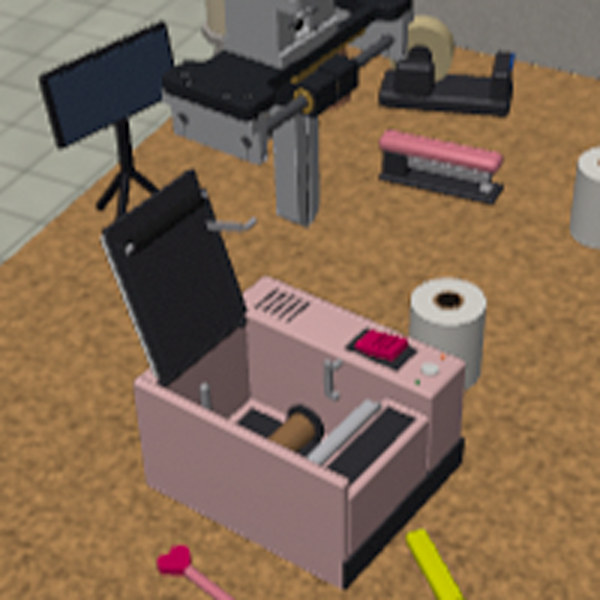

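The lid rests at 1.89 rad and isn't moving. The tab is up (crop 382,347) and the gripper is clear, so I'm handing in.

```bash
python3 -c "
from bench import robot
print(robot.close_job())"
```

```text
the job is handed in; nothing more can be done
None
```

I pressed the release tab, let it go and pushed the lid back to its stop; it measured 1.89 rad and still, the tab was back up and the gripper was clear when I handed in, and no verdict was returned.

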